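# Press a brass insert flush with the bench lever press

## Robot

A 6-joint arm with a two-finger parallel gripper is mounted at the origin on the work surface. World frame = base frame: x ahead of the robot, y to its left, z up, the work surface at z = 0. Lengths are in mm, angles in rad, forces in N, time in s.
With the tool pointing down it reaches from about 275 to 750 mm from the base axis. Payload 10.2 kg.
Tool frame: the origin (TCP) lies midway between the tips of the shut fingers; the grasp point (between the pads) lies 19 mm behind it; z points along the fingers, y is the line along which they close (so a half turn about z gives the same grasp; the last joint's range is limited). The gripper opens to 85 mm and grips with 20 to 120 N. Pads are 22 mm wide; open, the fingers measure 114 mm over their backs; the gripper's body (76 mm by 85 mm) begins 54 mm behind the grasp point. The pads swing forward as they close: fully open they stand 13 mm farther back than shut.
Start: joints at [0.96, 0.313, 1.498, -0, 1.331, -0.223], TCP at [198.543, 486.016, 231.294] pointing down, gripper open.
Joint ranges: [-2.94, 2.94], [-0.97, 2.17], [0.19, 2.56], [-1.23, 4.37], [0.02, 3.11], [-2.88, 2.88]. Speed limits (rad/s): [2.39, 2.39, 3.01, 3.14, 3.14, 3.14].

## Interface

Orientations are given as a unit quaternion [w, x, y, z].
In Python, from rig import ctrl gives the robot as it stands.
- The arm moves only by the tool arm_command, never from a script. Its argument "increments" is a list of rows, each an object with "dr": the turn, a rotation vector about the tool's x, y, z in units of pi/4 rad (1.0 is pi/4 rad), a list of three; "offset": the shift along the tool's x, y, z in units of 120 mm (1.0 is 120 mm), a list of three; "hand": the opening, from -1 (shut) to 1 (fully open). A call has 1 to 8 rows; each row shifts and turns the commanded pose from where the row before left it, along the tool's axes as they then stand; what a row does not reach is not made up. A row lasts 1/10 s, in which the tool goes at most 50 mm and 8.59 degrees, less where a joint would pass 70% of its speed; a pose out of reach is approached as far as the arm can. A call with a number of a shift or a turn outside -1 to 1 is refused whole. A call with a gripper value outside its range is refused whole. The fingers move at their own pace and stop on an object; "grip_force" is the grip in N (left out, the last holds). Time passes only in rows, so rows that do not move let the fingers close. It gives the time, the measured TCP pose, the force, the opening and the grip force at its end, in the units of the state.
- ctrl.sense(): the state, without advancing time (a new reading comes with each control period).
- ctrl.capture(name): name is "side" or "top"; returns the picture (384x512x3 uint8, red, green, blue); there is no depth.
- ctrl.camera_info(name): a dict with "K" (3x3 intrinsics, pixels), "R" (3x3) and "t" (3): a world point X has camera coordinates R X + t. Camera axes: x right, y down, z forward; pixel columns grow to the right and rows downward; lengths in mm; the calibration is good to about 2 mm. A picture is of the moment at which its call begins. camera_info takes no time and is no camera call.
- ctrl.finish_job(): hands the job in; it is judged then, once.
The state is a dict: "time_s": time; "joints": joint angles; "dq": joint speeds; "tau": joint torques, N m; "eef_pos": TCP position; "ee_rot": TCP orientation; "force": force on the tool from outside, world axes, zero at the start; "wrist_torque": the same for the moment, N m; "grip_width": opening from 0.0 (shut) to 1.0 (fully open); "grip_force": force on a finger pad.
Only numpy, scipy, OpenCV 4.12 (cv2) and the standard library are available. Lean on these libraries where they do the work, as an engineer would, in place of code of your own. Each camera call takes 0.05 s, during which the arm holds its last target. There are 200 camera calls.

## Task

Slide the shuttle by its blue knob fully home under the press's ram, then pull the red-gripped lever all the way down to its stop so that the brass insert is pressed flush into the panel. Ease the lever back up to its rest with the hand on it, never letting it snap up, and only then slide the shuttle all the way back out and let go. Do not pull the lever until the shuttle is home, and leave the bin, the jar, the screwdriver and the spare panels where they are.

Things in the scene. Friction and masses are not known exactly. Their poses are not given: they have to be found in the camera images.
- press: Green bench lever press, fixed. Origin: on the bench, straight below the ram. -x is the front (lever side), +y the side where the shuttle track comes out, z up. Base 200 x 180 x 20 mm; head 70 mm wide in y, x -35 to +120 mm, 130 to 240 mm above the bench; column at x +60 to +120 mm; track 94 mm wide, y -50 to +250 mm, rail tops 45 mm above the bench.
- shuttle_knob (a point): Centre of the grip of the upright blue knob on the outer end of the shuttle: diameter 25 mm, top 95 mm and foot 45 mm above the bench, this point 78 mm. The shuttle moves only along the press's y axis; the knob is at press y +205 mm when the shuttle is fully out and +105 mm when fully home (press x 0 always).
- shuttle (a joint): Slide of the shuttle, a steel carriage (72 mm wide, 45 mm above the bench) holding an aluminium panel: 0 = fully out (at its outer stop), 0.100 m = fully home (at its inner stop, insert under the ram), growing towards the press's -y. Friction about 3 N; stays where it is left.
- lever_grip (a point): Point on the axis of the lever's red cylindrical grip (diameter 25 mm, 85 mm long, from 115 to 200 mm from the hinge), 160 mm from the hinge. Axes: x along the lever towards the hinge, y along the hinge (press's y). The lever itself is a 14 mm steel rod.
- lever_hinge (a point): Centre of the lever's hinge on the right (-y) side of the press head: press x 0, y -63 mm, 190 mm above the bench. The hinge axis is level, along the press's y.
- lever (a joint): Angle of the sprung lever: 0 = at rest, pointing to the press's -x and 0.61 rad (35 degrees) up; 1.05 = down at its stop, 0.44 rad (25 degrees) below level. A spring always drives it back to 0; holding it needs up to about 15 N downwards at the grip. It lowers the ram (steel, diameter 22 mm) by 32 mm.
- insert_top (a point): Centre of the top of the brass insert (diameter 12 mm), which stands 6 mm proud of the aluminium panel on the shuttle at the start; the panel's top is 50 mm above the bench.
- insert (a joint): How far the insert has been pressed in: 0 = 6 mm proud, 0.006 m = flush with the panel. It stays where it was pressed to.
- parts_bin: Loose open yellow bin with spare inserts, 110 x 100 x 55 mm; origin at the centre of its underside. Leave alone.
- jar: Loose clear jar with a blue cap, diameter 60 mm, 75 mm tall; origin at the centre of its underside. Leave alone.
- screwdriver: Loose screwdriver lying along its x axis, about 200 mm long, under 35 mm tall. Leave alone.
- spare_panels: Loose stack of spare aluminium panels, 62 x 72 x 15 mm; origin at the centre of its underside. Leave alone.

How it is judged (in metres and radians):
On the way, in this order (a step that is already met when the one before it is completed fails the run):
1. the shuttle is fully home (within 4 mm of its inner stop), the lever up and the insert still proud (value of joint shuttle above 0.096 m and value of joint lever below 0.2 rad and value of joint insert below 0.002 m), for 0.2 s.
2. with the shuttle home, the lever is at its lower stop (within 0.07 rad) and the insert is flush (within 1.5 mm) (value of joint shuttle above 0.096 m and value of joint lever above 0.98 rad and value of joint insert above 0.0045 m), for 0.2 s.
3. the lever is back up at its rest (within 0.08 rad) with the shuttle still home (value of joint shuttle above 0.096 m and value of joint lever below 0.08 rad), for 0.2 s.
At the end, for the whole second after the job is handed in: The insert is flush (within 1.5 mm), the lever up at its rest (within 0.08 rad), the shuttle fully out (within 4 mm of its outer stop), and both at rest (value of joint shuttle below 0.004 m and value of joint lever below 0.08 rad and value of joint insert above 0.0045 m and velocity of joint shuttle between -0.01 and 0.01 m/s and velocity of joint lever between -0.1 and 0.1 rad/s); the robot touches nothing.
It fails at once if the lever snaps up (faster than 3 rad/s) (velocity of joint lever below -3 rad/s).
It fails at once if the lever is pulled more than 0.3 rad down while the shuttle is more than 6 mm from home (value of joint lever above 0.3 rad and value of joint shuttle below 0.094 m).
It fails at once if a bystander (bin, jar, screwdriver, spare panels) is moved by more than 30 mm (distance of any of parts_bin, jar, screwdriver, spare_panels from where it was at the start of the episode above 0.03 m).
It also fails if it takes over 72 s, if anything falls off the work surface, if the arm or the gripper's body presses on something with over 40 N, if the wrist force passes 120 N, or if a joint passes its speed limit or range.

## Working session

There is one attempt and no reset: what is moved stays moved. The work goes in short steps, Python scripts to look and compute and a tool call to move; the robot and the scene stay as the last step left them, time stands still between calls to the robot, and variables do not carry over. Pictures are saved under pics/ and viewed, at most 10 in all, crops included, and the job is handed in when it is done.

Besides the shell and the picture viewer there is one more tool, called after "Emit:" by a JSON object that holds its "method" and its "body". arm_command: Moves the arm, as the interface text tells. Shifts and turns lie within -1 to 1; 1 stands for 120 mm of shift or pi/4 rad of turn. Its arguments: {"type":"object","properties":{"increments":{"type":"array"},"grip_force":{"type":"number"}},"required":["increments"]}

```bash
mkdir -p pics; python3 - <<'E'
from rig import ctrl
import cv2
s=ctrl.sense(); print({k:s[k] for k in('time_s','eef_pos','ee_rot','force','grip_width')})
for n in('side','top'):
    im=ctrl.capture(n); cv2.imwrite(f'pics/{n}0.png',cv2.resize(im[...,::-1],(800,600),interpolation=cv2.INTER_CUBIC))
    c=ctrl.camera_info(n); print(n,c)
E
```

```text
{'time_s': 0.0, 'eef_pos': array([198.40415823, 485.77822573, 230.72534047]), 'ee_rot': array([-2.71942826e-04,  1.92727173e-01,  9.81252159e-01, -6.02458224e-04]), 'force': array([ 0.06270824,  1.46947817, -0.01145543]), 'grip_width': 0.9961007809931631}
side {'K': array([[481.19293937,   0.        , 254.64921991],
       [  0.        , 481.19293937, 184.65331899],
       [  0.        ,   0.        ,   1.        ]]), 'R': array([[-0.99877087, -0.04688966, -0.01606577],
       [-0.02557058,  0.76510978, -0.64339193],
       [ 0.04246051, -0.64219031, -0.76536835]]), 't': array([ 548.00935798,  131.1534673 , 1528.09294533])}
top {'K': array([[455.41956105,   0.        , 267.0545805 ],
       [  0.        , 455.41956105, 184.71069915],
       [  0.        ,   0.        ,   1.        ]]), 'R': array([[ 0.01381692, -0.99984593,  0.0108261 ],
       [-0.98961219, -0.01522338, -0.14295439],
       [ 0.14309717, -0.00873845, -0.98967007]]), 't': array([  -4.51607893,  569.50608258, 1457.66799883])}
```

View pics/side0.png

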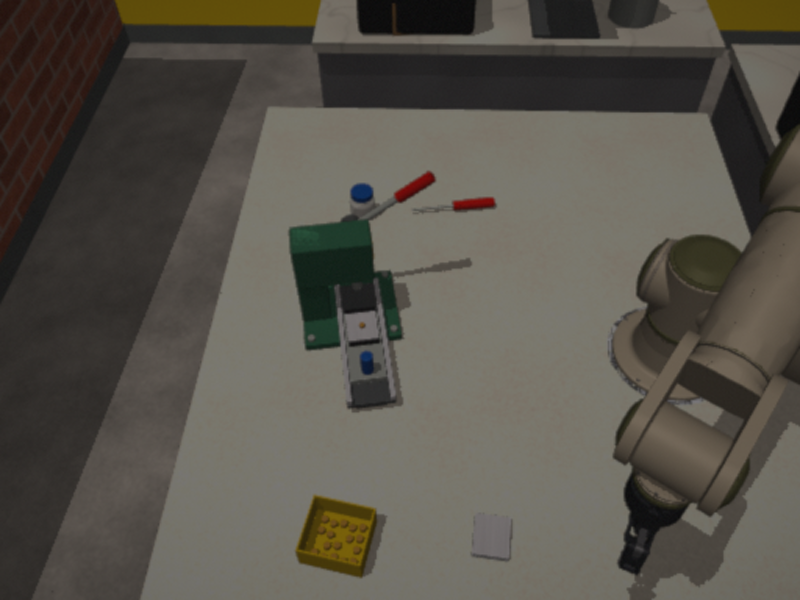

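View pics/top0.png

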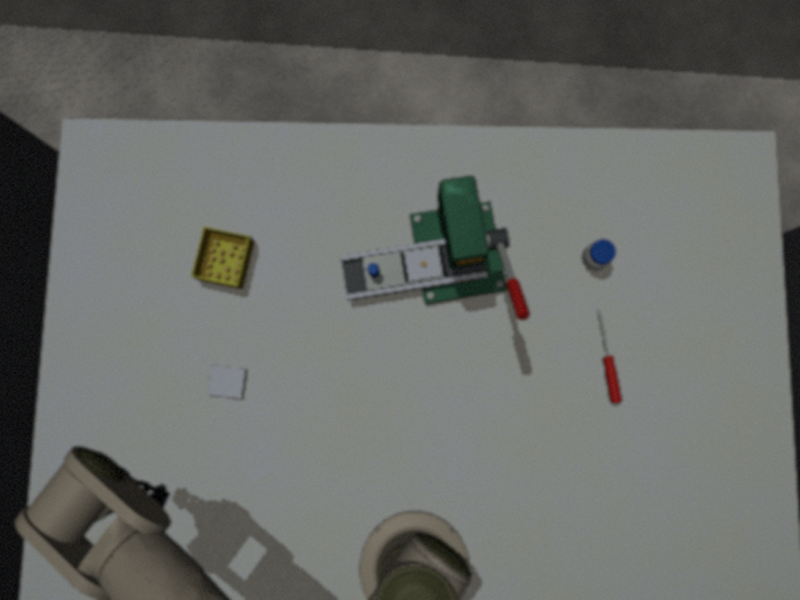

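The side view shows the knob at about (367,356), the insert at (362,325) and the red lever grip from (399,194) to (431,178). In the top view they are at (373,269), (424,264) and (513,281)–(525,316). I'll enlarge these areas to read them more precisely.

```bash
python3 - <<'E'
import cv2,numpy as np
from rig import ctrl
a=ctrl.capture('top')[100:220,210:350,::-1]; b=ctrl.capture('side')[100:270,175:320,::-1]
f=lambda i,k:cv2.convertScaleAbs(cv2.resize(i,None,fx=k,fy=k,interpolation=cv2.INTER_CUBIC),alpha=1.6)
cv2.imwrite('pics/topc.png',f(a,5)); cv2.imwrite('pics/sidec.png',f(b,3.5))
E
```

```text
(no output)
```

View pics/topc.png

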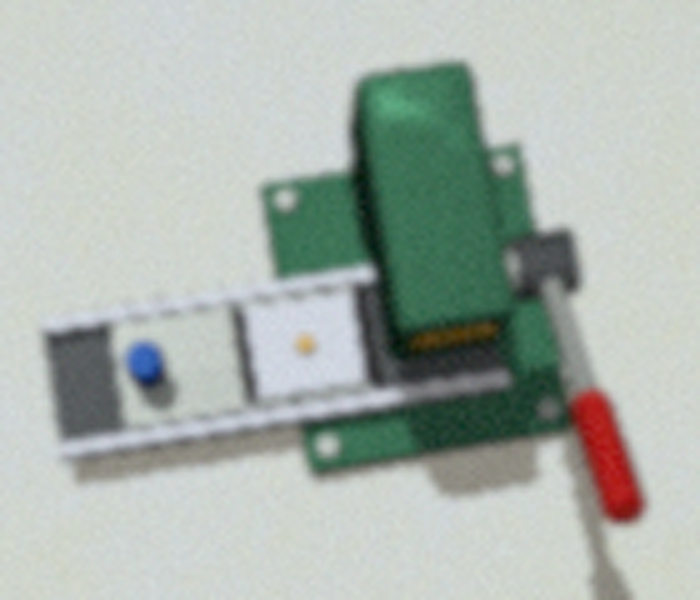

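View pics/sidec.png

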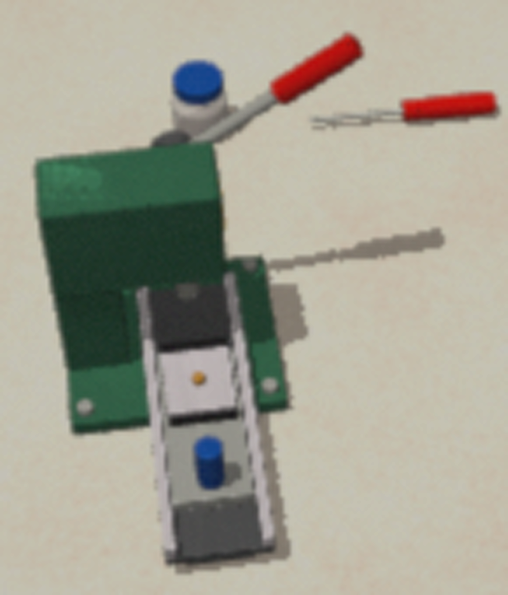

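```bash
cat > h.py <<'E'
import numpy as np, cv2
from rig import ctrl
from scipy.optimize import least_squares
from scipy.spatial.transform import Rotation as Rn
def proj(n,X):
    c=ctrl.camera_info(n); p=(np.asarray(X)@c['R'].T+c['t'])@c['K'].T
    return p[:,:2]/p[:,2:]
def w(p,X):
    X=np.asarray(X,float); c,s=np.cos(p[2]),np.sin(p[2])
    return np.c_[p[0]+c*X[:,0]-s*X[:,1],p[1]+s*X[:,0]+c*X[:,1],X[:,2]]
def lev(r,q):
    a=.61-q; return [-r*np.cos(a),-63,190+r*np.sin(a)]
E
python3 - <<'E'
from h import *
P=[[0,205,95],[0,100,56],lev(115,0),lev(200,0),[47,250,45],[-47,250,45]]
t=np.array([[144,360],[306,345],[590,402],[627,508],[45,322],[65,450]])/5+[210,100]
s=np.array([[208,444],[198,378],[281,95],[350,44],[169,556],[270,545]])/3.5+[175,100]
f=lambda p:np.r_[proj('top',w(p,P))-t,proj('side',w(p,P))-s].ravel()
r=least_squares(f,[600,0,0],loss='soft_l1'); print(r.x); print(f(r.x).reshape(-1,2).round(1))
p=r.x
for n,X in dict(knobout=[0,205,78],knobhome=[0,105,78],g0=lev(160,0),g1=lev(160,1.05),hinge=[0,-63,190]).items(): print(n,w(p,[X]).round(1))
c=ctrl.sense(); R=Rn.from_quat(np.roll(c['ee_rot'],-1)).as_matrix(); print(R.round(3))
E
```

```text
[636.5126645  -90.36765195  -6.10893451]
[[-5.3 -0. ]
 [-5.2  0. ]
 [ 0.9 -0.4]
 [ 0.8  0.8]
 [-0.2 -1.6]
 [-0.   0.7]
 [ 0.1  5.6]
 [ 0.2  4. ]
 [-1.3 -0.6]
 [ 1.9 -0.4]
 [-2.3 -2.4]
 [ 0.5 -3. ]]
knobout [[601.  111.5  78. ]]
knobhome [[618.3  13.   78. ]]
g0 [[ 518.3 -175.2  281.7]]
g1 [[ 504.9 -177.5  121.8]]
hinge [[ 647.4 -152.4  190. ]]
[[-0.926  0.378 -0.   ]
 [ 0.378  0.926 -0.001]
 [ 0.    -0.001 -1.   ]]
```

```bash
python3 - <<'E'
from h import *
t=np.array([[144,360],[306,345],[590,402],[627,508],[45,322],[65,450]])/5+[210,100]
s=np.array([[208,444],[198,378],[281,95],[350,44],[169,556],[270,545]])/3.5+[175,100]
def f(p):
    P=[[0,205-p[3],95],[0,100-p[3],56],lev(115,0),lev(200,0),[47,250,45],[-47,250,45]]
    return np.r_[proj('top',w(p,P))-t,proj('side',w(p,P))-s].ravel()
r=least_squares(f,[630,-90,.17,15],loss='soft_l1'); print(r.x); print(f(r.x).reshape(-1,2).round(1))
p=r.x
for n,X in dict(knobnow=[0,205-p[3],78],knobout=[0,205,78],knobhome=[0,105,78],g0=lev(160,0),g1=lev(160,1.05),hinge=[0,-63,190]).items(): print(n,w(p,[X]).round(1))
E
```

```text
[ 6.35923497e+02 -8.67474773e+01  1.85337925e-01  2.08006299e+01]
[[ 0.1 -0.3]
 [ 0.  -0.5]
 [-0.  -0.5]
 [ 0.1  0.7]
 [-1.3 -0.6]
 [-0.8  1.7]
 [ 0.2  0.7]
 [-0.1 -0.4]
 [-1.5  0. ]
 [ 1.7  0.1]
 [-1.3 -1.3]
 [ 1.6 -2.2]]
knobnow [[602.   94.3  78. ]]
knobout [[598.1 114.7  78. ]]
knobhome [[616.6  16.5  78. ]]
g0 [[ 518.6 -172.8  281.7]]
g1 [[ 505.3 -175.3  121.8]]
hinge [[ 647.5 -148.7  190. ]]
```

The fit is within about 2 px, except that the shuttle starts about 20 mm in from its outer stop. The knob is at (602, 94), the grip at (519, -173, 282) and the press yaw is 0.185 rad. I'll move above the knob.

Emit:
{"method": "arm_command", "body": {"increments": [{"offset": [-0.31,-0.125,0],"dr": [0,0,0],"hand": 1},{"offset": [-0.31,-0.125,0],"dr": [0,0,0],"hand": 1},{"offset": [-0.31,-0.125,0],"dr": [0,0,0],"hand": 1},{"offset": [-0.31,-0.125,0],"dr": [0,0,0],"hand": 1},{"offset": [-0.31,-0.125,0],"dr": [0,0,0],"hand": 1},{"offset": [-0.31,-0.125,0],"dr": [0,0,0],"hand": 1},{"offset": [-0.31,-0.125,0],"dr": [0,0,0],"hand": 1}], "grip_force": 40}}

```text
time_s: 0.9
eef_pos: [400.8, 289.0, 231.3]
ee_rot: [-0.0, 0.193, 0.981, -0.0]
force: [1.1, 0.9, -0.4]
grip_width: 1.002
grip_force: 0.0
```

Emit:
{"method": "arm_command", "body": {"increments": [{"offset": [-0.31,-0.125,0],"dr": [0,0,0],"hand": 1},{"offset": [-0.31,-0.125,0],"dr": [0,0,0],"hand": 1},{"offset": [-0.31,-0.125,0],"dr": [0,0,0],"hand": 1},{"offset": [-0.31,-0.125,0],"dr": [0,0,0],"hand": 1},{"offset": [-0.31,-0.125,0],"dr": [0,0,0],"hand": 1},{"offset": [-0.31,-0.125,0],"dr": [0,0,0],"hand": 1},{"offset": [-0.31,-0.125,0],"dr": [0,0,0],"hand": 1}]}}

```text
time_s: 1.6
eef_pos: [602.2, 93.3, 231.1]
ee_rot: [-0.0, 0.193, 0.981, 0.0]
force: [0.0, 0.6, 1.3]
grip_width: 1.004
grip_force: 0.0
```

Emit:
{"method": "arm_command", "body": {"increments": [{"offset": [0,0,0],"dr": [0,0,-0.146],"hand": 1},{"offset": [0,0,0],"dr": [0,0,-0.146],"hand": 1},{"offset": [0,0,0],"dr": [0,0,-0.146],"hand": 1},{"offset": [0,0,0],"dr": [0,0,-0.146],"hand": 1},{"offset": [0,0,0],"dr": [0,0,-0.146],"hand": 1},{"offset": [0,0,0],"dr": [0,0,0],"hand": 1},{"offset": [0,0,0],"dr": [0,0,0],"hand": 1}]}}

```text
time_s: 2.3
eef_pos: [601.2, 94.7, 231.1]
ee_rot: [-0.0, -0.091, 0.996, 0.0]
force: [-0.6, 0.2, 0.9]
grip_width: 0.998
grip_force: 0.0
```

```bash
cat >> h.py <<'E'
PX=[635.9,-86.7,.1853]
def off(target,g=False):
    """remaining TCP->target in tool axes (mm); yaw error of tool y vs press y (units of pi/4 about tool z)"""
    s=ctrl.sense(); R=Rn.from_quat(np.roll(s['ee_rot'],-1)).as_matrix()
    d=R.T@(np.asarray(target)-s['eef_pos'])
    yt=R.T@[-np.sin(PX[2]),np.cos(PX[2]),0]; zt=R.T@[0,0,-1]
    print('t',round(s['time_s'],2),'pos',s['eef_pos'].round(1),'off',d.round(1),'units',(d/120).round(3),'yaw',round(np.arctan2(-yt[0],yt[1])/(np.pi/4),3),'tilt',zt.round(3),'F',s['force'].round(1),'w',round(s['grip_width'],2),'gf',s['grip_force'])
E
python3 - <<'E'
from h import *
off([602,94.4,62])
E
```

```text
t 2.3 pos [601.2  94.7 231.1] off [ -0.8  -0.4 169.1] units [-0.006 -0.003  1.409] yaw -0.004 tilt [-0. -0.  1.] F [-0.6  0.2  0.9] w 1.0 gf 0.0
```

Emit:
{"method": "arm_command", "body": {"increments": [{"offset": [0,0,0.2],"dr": [0,0,0],"hand": 1},{"offset": [0,0,0.2],"dr": [0,0,0],"hand": 1},{"offset": [0,0,0.2],"dr": [0,0,0],"hand": 1},{"offset": [0,0,0.2],"dr": [0,0,0],"hand": 1},{"offset": [0,0,0.2],"dr": [0,0,0],"hand": 1},{"offset": [0,0,0.2],"dr": [0,0,0],"hand": 1},{"offset": [0,0,0.2],"dr": [0,0,0],"hand": 1},{"offset": [0,0,0],"dr": [0,0,0],"hand": 1}]}}

```text
time_s: 3.1
eef_pos: [599.5, 94.7, 60.3]
ee_rot: [-0.003, -0.092, 0.996, 0.0]
force: [-0.0, 0.2, 0.3]
grip_width: 1.001
grip_force: 0.0
```

Emit:
{"method": "arm_command", "body": {"increments": [{"offset": [0,0,0],"dr": [0,0,0],"hand": -1},{"offset": [0,0,0],"dr": [0,0,0],"hand": -1},{"offset": [0,0,0],"dr": [0,0,0],"hand": -1},{"offset": [0,0,0],"dr": [0,0,0],"hand": -1},{"offset": [0,0,0],"dr": [0,0,0],"hand": -1},{"offset": [0,0,0],"dr": [0,0,0],"hand": -1},{"offset": [0,0,0],"dr": [0,0,0],"hand": -1},{"offset": [0,0,0],"dr": [0,0,0],"hand": -1}]}}

```text
time_s: 3.9
eef_pos: [601.6, 94.6, 64.3]
ee_rot: [0.001, -0.093, 0.996, -0.0]
force: [-2.0, -0.9, 6.4]
grip_width: 0.281
grip_force: 39.2
```

```bash
python3 - <<'E'
from h import *
off([616.6,16.5,62])
im=ctrl.capture('side')[100:270,175:320,::-1]
cv2.imwrite('pics/g1.png',cv2.convertScaleAbs(cv2.resize(im,None,fx=3.5,fy=3.5,interpolation=cv2.INTER_CUBIC),alpha=1.6))
E
```

```text
t 3.9 pos [601.6  94.6  64.3] off [ -0.3 -79.5   2.3] units [-0.003 -0.663  0.019] yaw 0.0 tilt [0.001 0.    1.   ] F [-2.  -0.9  6.4] w 0.28 gf 39.16442692279816
```

View pics/g1.png

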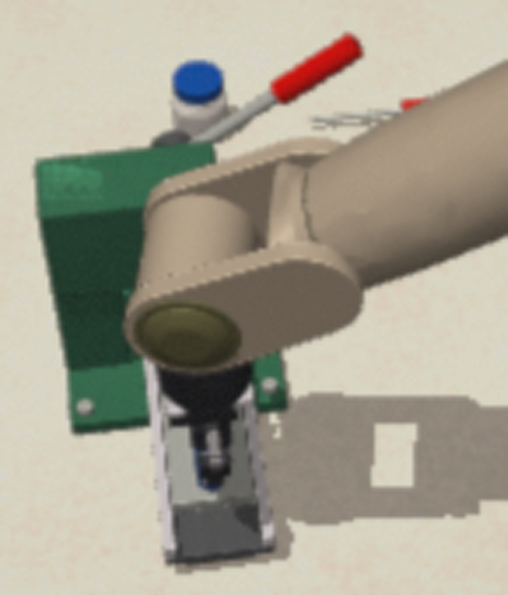

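The gripper holds the knob at an opening of about 24 mm, matching its 25 mm diameter. Before sliding, I'll check how close the wrist is to the press head.

```bash
python3 - <<'E'
from h import *
im=ctrl.capture('top')[100:260,190:350,::-1]
cv2.imwrite('pics/g2.png',cv2.convertScaleAbs(cv2.resize(im,None,fx=3.5,fy=3.5,interpolation=cv2.INTER_CUBIC),alpha=1.6))
E
```

```text
(no output)
```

View pics/g2.png

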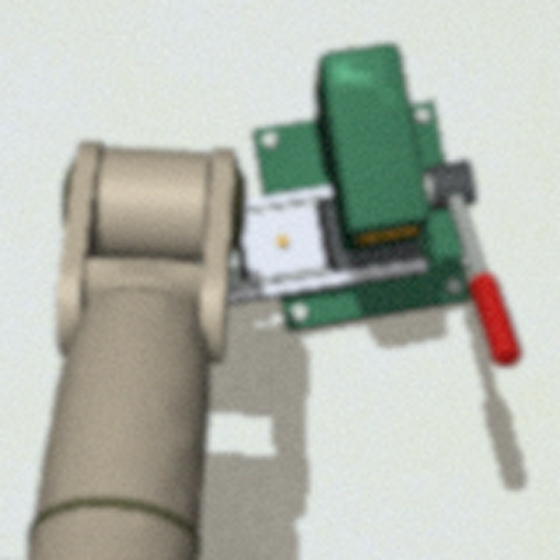

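```bash
python3 - <<'E'
from h import *
c=ctrl.camera_info('side')
def ray(n,px,axis,val):
    c=ctrl.camera_info(n); C=-c['R'].T@c['t']; d=c['R'].T@np.linalg.solve(c['K'],[px[0],px[1],1]); return C+d*(val-C[axis])/d[axis]
px=np.array([188,335])/3.5+[175,100]
for y in(150,160,170): print(y,ray('side',px,1,y).round())
for z in(250,300): print(z,ray('top',np.array([243,200])/3.5+[190,100],2,z).round(),ray('top',np.array([65,200])/3.5+[190,100],2,z).round())
s=ctrl.sense(); print(s['joints'].round(3))
E
```

```text
150 [602. 150. 315.]
160 [601. 160. 327.]
170 [599. 170. 340.]
250 [618.  28. 250.] [616. 173. 250.]
300 [608.  28. 300.] [606. 167. 300.]
[-0.036  0.661  1.419 -0.     1.06  -1.792]
```

The wrist axis is at z of about 330 and the fork's underside at about 280, so it clears the 240 mm head. I'll slide home.

Emit:
{"method": "arm_command", "body": {"increments": [{"offset": [0,-0.09,0],"dr": [0,0,0],"hand": -1},{"offset": [0,-0.09,0],"dr": [0,0,0],"hand": -1},{"offset": [0,-0.09,0],"dr": [0,0,0],"hand": -1},{"offset": [0,-0.09,0],"dr": [0,0,0],"hand": -1},{"offset": [0,-0.09,0],"dr": [0,0,0],"hand": -1},{"offset": [0,-0.09,0],"dr": [0,0,0],"hand": -1},{"offset": [0,-0.09,0],"dr": [0,0,0],"hand": -1},{"offset": [0,0,0],"dr": [0,0,0],"hand": -1}]}}

```text
time_s: 4.8
eef_pos: [615.4, 19.0, 64.2]
ee_rot: [0.0, -0.092, 0.996, -0.0]
force: [-3.8, -3.2, 7.4]
grip_width: 0.279
grip_force: 39.5
```

Emit:
{"method": "arm_command", "body": {"increments": [{"offset": [0,-0.02,0],"dr": [0,0,0],"hand": -1},{"offset": [0,-0.02,0],"dr": [0,0,0],"hand": -1},{"offset": [0,0,0],"dr": [0,0,0],"hand": -1}]}}

```text
time_s: 5.1
eef_pos: [616.0, 15.5, 64.3]
ee_rot: [0.0, -0.093, 0.996, -0.0]
force: [-4.3, -0.7, 7.4]
grip_width: 0.281
grip_force: 39.6
```

```bash
python3 - <<'E'
from h import *
off([616.6,16.5,62])
E
```

```text
t 5.1 pos [616.   15.5  64.3] off [-0.7  0.9  2.3] units [-0.006  0.007  0.019] yaw 0.0 tilt [0. 0. 1.] F [-4.3 -0.7  7.4] w 0.28 gf 39.551008343696594
```

Emit:
{"method": "arm_command", "body": {"increments": [{"offset": [0,-0.02,0],"dr": [0,0,0],"hand": -1},{"offset": [0,0,0],"dr": [0,0,0],"hand": -1}]}}

```text
time_s: 5.3
eef_pos: [616.0, 15.3, 64.2]
ee_rot: [-0.0, -0.093, 0.996, 0.002]
force: [-6.4, 10.4, 9.3]
grip_width: 0.283
grip_force: 40.0
```

Emit:
{"method": "arm_command", "body": {"increments": [{"offset": [0,-0.02,0],"dr": [0,0,0],"hand": -1},{"offset": [0,0,0],"dr": [0,0,0],"hand": -1}]}}

```text
time_s: 5.5
eef_pos: [616.0, 15.2, 64.2]
ee_rot: [-0.001, -0.093, 0.996, 0.003]
force: [-7.1, 22.8, 11.8]
grip_width: 0.279
grip_force: 40.7
```

Emit:
{"method": "arm_command", "body": {"increments": [{"offset": [0,-0.02,0],"dr": [0,0,0],"hand": -1},{"offset": [0,0,0],"dr": [0,0,0],"hand": -1}]}}

```text
time_s: 5.7
eef_pos: [616.0, 15.2, 64.2]
ee_rot: [-0.001, -0.093, 0.996, 0.005]
force: [-8.6, 33.2, 13.2]
grip_width: 0.282
grip_force: 41.8
```

The shuttle is against its inner stop: the force rises while the position stays fixed. I'll relax the push, open and rise.

Emit:
{"method": "arm_command", "body": {"increments": [{"offset": [0,0.025,0],"dr": [0,0,0],"hand": -1},{"offset": [0,0.025,0],"dr": [0,0,0],"hand": -1},{"offset": [0,0,0],"dr": [0,0,0],"hand": 1},{"offset": [0,0,0],"dr": [0,0,0],"hand": 1},{"offset": [0,0,0],"dr": [0,0,0],"hand": 1},{"offset": [0,0,0],"dr": [0,0,0],"hand": 1},{"offset": [0,0,0],"dr": [0,0,0],"hand": 1},{"offset": [0,0,0],"dr": [0,0,0],"hand": 1}]}}

```text
time_s: 6.5
eef_pos: [613.7, 19.2, 61.3]
ee_rot: [-0.003, -0.093, 0.996, 0.004]
force: [-7.1, 25.2, -4.1]
grip_width: 0.996
grip_force: 0.0
```

Emit:
{"method": "arm_command", "body": {"increments": [{"offset": [0,0,-0.33],"dr": [0,0,0],"hand": 1},{"offset": [0,0,-0.33],"dr": [0,0,0],"hand": 1},{"offset": [0,0,-0.33],"dr": [0,0,0],"hand": 1},{"offset": [0,0,-0.33],"dr": [0,0,0],"hand": 1},{"offset": [0,0,-0.33],"dr": [0,0,0],"hand": 1},{"offset": [0,0,-0.33],"dr": [0,0,0],"hand": 1},{"offset": [0,0,-0.33],"dr": [0,0,0],"hand": 1},{"offset": [0,0,0],"dr": [0,0,0],"hand": 1}]}}

```text
time_s: 7.3
eef_pos: [617.3, 14.0, 346.4]
ee_rot: [0.005, -0.092, 0.996, -0.001]
force: [0.4, -0.2, -0.8]
grip_width: 1.002
grip_force: 0.0
```

```bash
python3 - <<'E'
from h import *
off([518.6,-172.8,263])
im=ctrl.capture('top')[100:260,190:350,::-1]
cv2.imwrite('pics/g3.png',cv2.convertScaleAbs(cv2.resize(im,None,fx=3.5,fy=3.5,interpolation=cv2.INTER_CUBIC),alpha=1.6))
E
```

```text
t 7.3 pos [617.3  14.  346.4] off [ 132.2 -165.1   82.8] units [ 1.102 -1.376  0.69 ] yaw -0.0 tilt [0.01  0.004 1.   ] F [ 0.4 -0.2 -0.8] w 1.0 gf 0.0
```

View pics/g3.png

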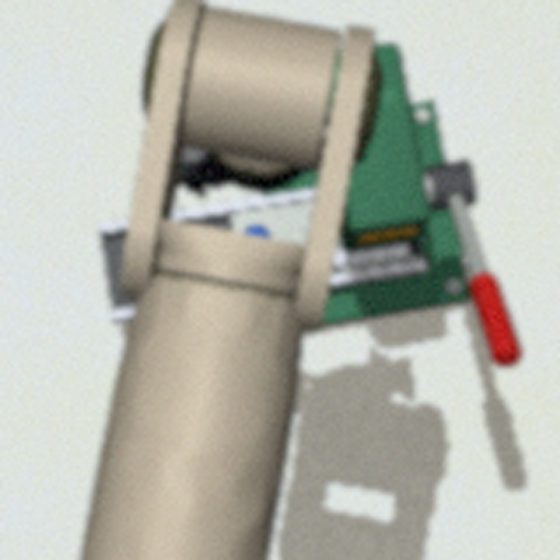

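The knob shows at (257,230), partly hidden by the arm. I'll move above the lever grip, then recheck the knob from there.

Emit:
{"method": "arm_command", "body": {"increments": [{"offset": [0.1375,-0.172,0],"dr": [0,0,0],"hand": 1},{"offset": [0.1375,-0.172,0],"dr": [0,0,0],"hand": 1},{"offset": [0.1375,-0.172,0],"dr": [0,0,0],"hand": 1},{"offset": [0.1375,-0.172,0],"dr": [0,0,0],"hand": 1},{"offset": [0.1375,-0.172,0],"dr": [0,0,0],"hand": 1},{"offset": [0.1375,-0.172,0],"dr": [0,0,0],"hand": 1},{"offset": [0.1375,-0.172,0],"dr": [0,0,0],"hand": 1},{"offset": [0.1375,-0.172,0],"dr": [0,0,0],"hand": 1}]}}

```text
time_s: 8.15
eef_pos: [516.1, -173.2, 339.1]
ee_rot: [-0.001, -0.092, 0.996, 0.001]
force: [-0.7, 0.1, -0.3]
grip_width: 1.002
grip_force: 0.0
```

```bash
python3 - <<'E'
from h import *
off([518.6,-172.8,263])
for i in(0,20,95,100,105): print(i,proj('top',w(PX,[[0,205-i,95]])).round(1),proj('side',w(PX,[[0,205-i,95]])).round(1))
ims=[]
for n in('top','side'):
    im=ctrl.capture(n); hsv=cv2.cvtColor(im,cv2.COLOR_RGB2HSV)
    m=cv2.inRange(hsv,(100,120,40),(130,255,255))
    k,_,st,c=cv2.connectedComponentsWithStats(m)
    print(n,[(st[i].tolist(),c[i].round(1).tolist()) for i in range(1,k) if st[i][4]>8])
    ims.append(im[90:250,190:330,::-1])
cv2.imwrite('pics/g4.png',cv2.convertScaleAbs(cv2.resize(np.hstack(ims),None,fx=2.8,fy=2.8,interpolation=cv2.INTER_CUBIC),alpha=1.6))
E
```

```text
t 8.15 pos [ 516.1 -173.2  339.1] off [-2.6 -0.2 76.1] units [-0.022 -0.002  0.634] yaw -0.0 tilt [-0.002 -0.001  1.   ] F [-0.7  0.1 -0.3] w 1.0 gf 0.0
0 [[232.5 172.8]] [[235.4 233.4]]
20 [[238.7 171.8]] [[234.6 227.8]]
95 [[261.9 167.9]] [[231.9 207.8]]
100 [[263.5 167.6]] [[231.7 206.5]]
105 [[265.  167.4]] [[231.5 205.3]]
top [([378, 154, 15, 14, 155], [385.4, 160.0]), ([261, 165, 5, 8, 36], [263.0, 168.5])]
side [([225, 118, 13, 11, 124], [231.1, 123.0]), ([228, 204, 8, 14, 86], [231.7, 210.5])]
```

View pics/g4.png

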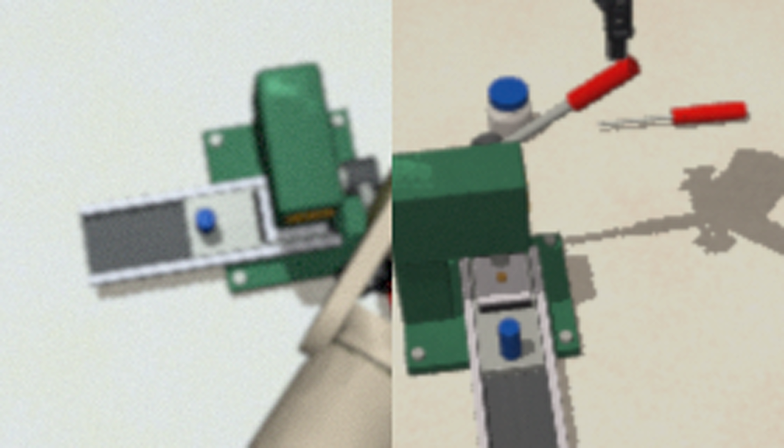

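The knob in both views, top (263,168) and side cap (232,206), matches the predicted 100 mm position, so the shuttle is home. I'll descend on the lever grip and close.

Emit:
{"method": "arm_command", "body": {"increments": [{"offset": [-0.022,0,0.088],"dr": [0,0,0],"hand": 1},{"offset": [0,0,0.088],"dr": [0,0,0],"hand": 1},{"offset": [0,0,0.088],"dr": [0,0,0],"hand": 1},{"offset": [0,0,0.088],"dr": [0,0,0],"hand": 1},{"offset": [0,0,0.088],"dr": [0,0,0],"hand": 1},{"offset": [0,0,0.088],"dr": [0,0,0],"hand": 1},{"offset": [0,0,0.088],"dr": [0,0,0],"hand": 1},{"offset": [0,0,0],"dr": [0,0,0],"hand": 1}]}}

```text
time_s: 9.05
eef_pos: [519.2, -171.4, 265.0]
ee_rot: [-0.001, -0.093, 0.996, 0.001]
force: [0.5, 0.5, 0.5]
grip_width: 0.998
grip_force: 0.0
```

Emit:
{"method": "arm_command", "body": {"increments": [{"offset": [0,0,0],"dr": [0,0,0],"hand": -1},{"offset": [0,0,0],"dr": [0,0,0],"hand": -1},{"offset": [0,0,0],"dr": [0,0,0],"hand": -1},{"offset": [0,0,0],"dr": [0,0,0],"hand": -1},{"offset": [0,0,0],"dr": [0,0,0],"hand": -1},{"offset": [0,0,0],"dr": [0,0,0],"hand": -1},{"offset": [0,0,0],"dr": [0,0,0],"hand": -1}], "grip_force": 60}}

```text
time_s: 9.75
eef_pos: [519.9, -172.8, 267.3]
ee_rot: [0.001, -0.092, 0.996, -0.001]
force: [0.8, -6.2, 1.8]
grip_width: 0.267
grip_force: 58.9
```

```bash
python3 - <<'E'
from h import *
off([518.6,-172.8,263])
q=np.linspace(0,1.05,25); P=np.array([lev(160,a) for a in q])
d=np.diff(P,axis=0); print(np.c_[q[1:],-d[:,0]/120,-d[:,2]/120].round(4))
E
```

```text
t 9.75 pos [ 519.9 -172.8  267.3] off [1.3 0.3 4.3] units [0.011 0.002 0.036] yaw -0.001 tilt [0.001 0.003 1.   ] F [ 0.8 -6.2  1.8] w 0.27 gf 58.9020037651062
[[ 0.0438  0.0324  0.0485]
 [ 0.0875  0.0302  0.0499]
 [ 0.1312  0.028   0.0512]
 [ 0.175   0.0257  0.0523]
 [ 0.2188  0.0234  0.0534]
 [ 0.2625  0.0211  0.0544]
 [ 0.3062  0.0187  0.0553]
 [ 0.35    0.0162  0.056 ]
 [ 0.3938  0.0138  0.0567]
 [ 0.4375  0.0113  0.0572]
 [ 0.4813  0.0088  0.0577]
 [ 0.525   0.0062  0.058 ]
 [ 0.5688  0.0037  0.0582]
 [ 0.6125  0.0011  0.0583]
 [ 0.6563 -0.0014  0.0583]
 [ 0.7    -0.004   0.0582]
 [ 0.7438 -0.0065  0.058 ]
 [ 0.7875 -0.009   0.0576]
 [ 0.8312 -0.0116  0.0572]
 [ 0.875  -0.014   0.0566]
 [ 0.9188 -0.0165  0.0559]
 [ 0.9625 -0.0189  0.0552]
 [ 1.0062 -0.0213  0.0543]
 [ 1.05   -0.0237  0.0533]]
```

Gripped. I'll pull along the arc, first third.

Emit:
{"method": "arm_command", "body": {"increments": [{"offset": [0.032,0,0.049],"dr": [0,0,0],"hand": -1},{"offset": [0.03,0,0.05],"dr": [0,0,0],"hand": -1},{"offset": [0.028,0,0.051],"dr": [0,0,0],"hand": -1},{"offset": [0.026,0,0.052],"dr": [0,0,0],"hand": -1},{"offset": [0.023,0,0.053],"dr": [0,0,0],"hand": -1},{"offset": [0.021,0,0.054],"dr": [0,0,0],"hand": -1},{"offset": [0.019,0,0.055],"dr": [0,0,0],"hand": -1},{"offset": [0.016,0,0.056],"dr": [0,0,0],"hand": -1}]}}

```text
time_s: 10.55
eef_pos: [497.0, -177.1, 218.3]
ee_rot: [0.001, -0.092, 0.996, -0.002]
force: [-4.9, -3.4, 14.8]
grip_width: 0.273
grip_force: 60.6
```

```bash
cat >> h.py <<'E'
def lever():
    s=ctrl.sense(); c,n=np.cos(PX[2]),np.sin(PX[2]); h=w(PX,[[0,-63,190]])[0]
    g=s['eef_pos']+[0,0,16]-h; a=g[0]*c+g[1]*n
    print('q',round(.61-np.arctan2(g[2],-a),3),'r',round(np.hypot(a,g[2]),1),'F',s['force'].round(1),'gf',round(s['grip_force'],1))
E
python3 -c "
from h import *
lever()"
```

```text
q 0.329 r 159.5 F [-4.9 -3.4 14.8] gf 60.6
```

The lever is following, with q about 0.33 and 15 N, as expected. I'll continue.

Emit:
{"method": "arm_command", "body": {"increments": [{"offset": [0.014,0,0.057],"dr": [0,0,0],"hand": -1},{"offset": [0.011,0,0.057],"dr": [0,0,0],"hand": -1},{"offset": [0.009,0,0.058],"dr": [0,0,0],"hand": -1},{"offset": [0.006,0,0.058],"dr": [0,0,0],"hand": -1},{"offset": [0.004,0,0.058],"dr": [0,0,0],"hand": -1},{"offset": [0.001,0,0.058],"dr": [0,0,0],"hand": -1},{"offset": [-0.001,0,0.058],"dr": [0,0,0],"hand": -1},{"offset": [-0.004,0,0.058],"dr": [0,0,0],"hand": -1}]}}

```text
time_s: 11.35
eef_pos: [492.4, -177.9, 162.4]
ee_rot: [0.001, -0.092, 0.996, -0.002]
force: [-6.6, -2.6, 12.1]
grip_width: 0.278
grip_force: 63.1
```

Emit:
{"method": "arm_command", "body": {"increments": [{"offset": [-0.006,0,0.058],"dr": [0,0,0],"hand": -1},{"offset": [-0.009,0,0.058],"dr": [0,0,0],"hand": -1},{"offset": [-0.012,0,0.057],"dr": [0,0,0],"hand": -1},{"offset": [-0.014,0,0.057],"dr": [0,0,0],"hand": -1},{"offset": [-0.016,0,0.056],"dr": [0,0,0],"hand": -1},{"offset": [-0.019,0,0.055],"dr": [0,0,0],"hand": -1},{"offset": [0,0,0],"dr": [0,0,0],"hand": -1}]}}

```text
time_s: 12.05
eef_pos: [502.1, -176.2, 121.4]
ee_rot: [0.002, -0.092, 0.996, -0.001]
force: [-3.7, -1.4, 12.7]
grip_width: 0.276
grip_force: 68.9
```

```bash
python3 -c "
from h import *
lever()"
```

```text
q 0.952 r 157.1 F [-3.7 -1.4 12.7] gf 68.9
```

Emit:
{"method": "arm_command", "body": {"increments": [{"offset": [-0.021,0,0.054],"dr": [0,0,0],"hand": -1},{"offset": [-0.023,0,0.053],"dr": [0,0,0],"hand": -1},{"offset": [0,0,0],"dr": [0,0,0],"hand": -1}]}}

```text
time_s: 12.35
eef_pos: [507.4, -175.2, 108.8]
ee_rot: [0.002, -0.092, 0.996, -0.002]
force: [-3.4, -1.3, 14.2]
grip_width: 0.27
grip_force: 72.1
```

Emit:
{"method": "arm_command", "body": {"increments": [{"offset": [-0.01,0,0.02],"dr": [0,0,0],"hand": -1},{"offset": [0,0,0],"dr": [0,0,0],"hand": -1}]}}

```text
time_s: 12.55
eef_pos: [508.5, -175.0, 106.7]
ee_rot: [0.002, -0.092, 0.996, -0.002]
force: [-4.0, -1.2, 14.5]
grip_width: 0.275
grip_force: 73.1
```

```bash
python3 -c "
from h import *
lever()"
```

```text
q 1.054 r 156.7 F [-4.  -1.2 14.5] gf 73.1
```

Not clearly at the stop yet, so I'll press a little further until the force rises.

Emit:
{"method": "arm_command", "body": {"increments": [{"offset": [-0.01,0,0.02],"dr": [0,0,0],"hand": -1},{"offset": [0,0,0],"dr": [0,0,0],"hand": -1}]}}

```text
time_s: 12.75
eef_pos: [509.5, -174.8, 104.3]
ee_rot: [0.002, -0.092, 0.996, -0.002]
force: [-5.3, -2.0, 15.2]
grip_width: 0.271
grip_force: 73.5
```

Emit:
{"method": "arm_command", "body": {"increments": [{"offset": [-0.01,0,0.02],"dr": [0,0,0],"hand": -1},{"offset": [0,0,0],"dr": [0,0,0],"hand": -1}]}}

```text
time_s: 12.95
eef_pos: [510.9, -174.6, 102.0]
ee_rot: [0.002, -0.092, 0.996, -0.002]
force: [-3.3, -0.7, 14.6]
grip_width: 0.269
grip_force: 74.7
```

Emit:
{"method": "arm_command", "body": {"increments": [{"offset": [-0.01,0,0.02],"dr": [0,0,0],"hand": -1},{"offset": [0,0,0],"dr": [0,0,0],"hand": -1}]}}

```text
time_s: 13.15
eef_pos: [511.7, -174.5, 100.2]
ee_rot: [0.002, -0.092, 0.996, -0.002]
force: [-8.6, -1.1, 19.2]
grip_width: 0.273
grip_force: 75.6
```

```bash
python3 -c "
from h import *
lever()"
```

```text
q 1.101 r 156.7 F [-8.6 -1.1 19.2] gf 75.6
```

Emit:
{"method": "arm_command", "body": {"increments": [{"offset": [-0.01,0,0.02],"dr": [0,0,0],"hand": -1},{"offset": [0,0,0],"dr": [0,0,0],"hand": -1}]}}

```text
time_s: 13.35
eef_pos: [512.6, -174.4, 99.2]
ee_rot: [0.001, -0.092, 0.996, -0.002]
force: [-16.3, 1.5, 35.0]
grip_width: 0.277
grip_force: 78.7
```

Emit:
{"method": "arm_command", "body": {"increments": [{"offset": [-0.005,0,0.02],"dr": [0,0,0],"hand": -1},{"offset": [0,0,0],"dr": [0,0,0],"hand": -1},{"offset": [0,0,0],"dr": [0,0,0],"hand": -1}]}}

```text
time_s: 13.65
eef_pos: [512.8, -174.4, 98.7]
ee_rot: [0.001, -0.093, 0.996, -0.002]
force: [-26.2, 3.2, 54.4]
grip_width: 0.273
grip_force: 80.7
```

```bash
python3 -c "
from h import *
lever()
im=ctrl.capture('side')[90:250,190:330,::-1]
cv2.imwrite('pics/g5.png',cv2.convertScaleAbs(cv2.resize(im,None,fx=3.5,fy=3.5,interpolation=cv2.INTER_CUBIC),alpha=1.6))"
```

```text
q 1.112 r 156.5 F [-26.2   3.2  54.4] gf 80.7
```

View pics/g5.png

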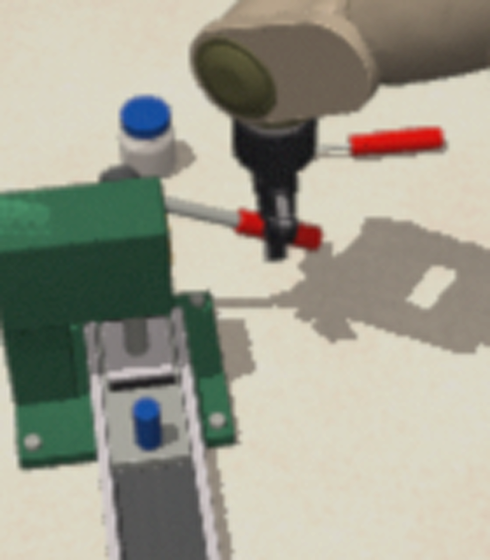

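The image shows the lever down, with the red grip at (280,230), and the ram on the insert. The force rises sharply, so it is at its stop. I'll ease it back up along the same arc.

Emit:
{"method": "arm_command", "body": {"increments": [{"offset": [0.015,0,-0.04],"dr": [0,0,0],"hand": -1},{"offset": [0.024,0,-0.053],"dr": [0,0,0],"hand": -1},{"offset": [0.021,0,-0.054],"dr": [0,0,0],"hand": -1},{"offset": [0.019,0,-0.055],"dr": [0,0,0],"hand": -1},{"offset": [0.016,0,-0.056],"dr": [0,0,0],"hand": -1},{"offset": [0.014,0,-0.057],"dr": [0,0,0],"hand": -1},{"offset": [0.012,0,-0.057],"dr": [0,0,0],"hand": -1},{"offset": [0.009,0,-0.058],"dr": [0,0,0],"hand": -1}]}}

```text
time_s: 14.5
eef_pos: [497.1, -177.0, 145.3]
ee_rot: [-0.0, -0.093, 0.996, -0.001]
force: [-3.7, -4.6, 5.5]
grip_width: 0.27
grip_force: 71.3
```

Emit:
{"method": "arm_command", "body": {"increments": [{"offset": [0.006,0,-0.058],"dr": [0,0,0],"hand": -1},{"offset": [0.004,0,-0.058],"dr": [0,0,0],"hand": -1},{"offset": [0.001,0,-0.058],"dr": [0,0,0],"hand": -1},{"offset": [-0.001,0,-0.058],"dr": [0,0,0],"hand": -1},{"offset": [-0.004,0,-0.058],"dr": [0,0,0],"hand": -1},{"offset": [-0.006,0,-0.058],"dr": [0,0,0],"hand": -1},{"offset": [-0.009,0,-0.058],"dr": [0,0,0],"hand": -1},{"offset": [-0.011,0,-0.057],"dr": [0,0,0],"hand": -1}]}}

```text
time_s: 15.3
eef_pos: [499.5, -176.6, 200.8]
ee_rot: [-0.0, -0.092, 0.996, -0.001]
force: [-1.0, -5.7, 3.7]
grip_width: 0.274
grip_force: 73.2
```

```bash
python3 -c "
from h import *
lever();off([519.9,-172.8,267.3])"
```

```text
q 0.434 r 153.0 F [-1.  -5.7  3.7] gf 73.2
t 15.3 pos [ 499.5 -176.6  200.8] off [-20.8  -0.2 -66.5] units [-0.173 -0.002 -0.554] yaw -0.0 tilt [-0.     0.003  1.   ] F [-1.  -5.7  3.7] w 0.27 gf 73.19135427474976
```

Emit:
{"method": "arm_command", "body": {"increments": [{"offset": [-0.006,0,-0.056],"dr": [0,0,0],"hand": -1},{"offset": [-0.008,0,-0.055],"dr": [0,0,0],"hand": -1},{"offset": [-0.011,0,-0.055],"dr": [0,0,0],"hand": -1},{"offset": [-0.013,0,-0.054],"dr": [0,0,0],"hand": -1},{"offset": [-0.016,0,-0.053],"dr": [0,0,0],"hand": -1},{"offset": [-0.018,0,-0.052],"dr": [0,0,0],"hand": -1},{"offset": [-0.02,0,-0.051],"dr": [0,0,0],"hand": -1},{"offset": [-0.022,0,-0.05],"dr": [0,0,0],"hand": -1}]}}

```text
time_s: 16.1
eef_pos: [511.9, -174.4, 252.7]
ee_rot: [-0.001, -0.093, 0.996, -0.002]
force: [-24.2, -9.7, 21.6]
grip_width: 0.269
grip_force: 85.2
```

Emit:
{"method": "arm_command", "body": {"increments": [{"offset": [-0.02,0,-0.045],"dr": [0,0,0],"hand": -1},{"offset": [-0.02,0,-0.045],"dr": [0,0,0],"hand": -1},{"offset": [0,0,0],"dr": [0,0,0],"hand": -1}]}}

```text
time_s: 16.4
eef_pos: [513.1, -173.9, 256.0]
ee_rot: [-0.009, -0.091, 0.996, 0.001]
force: [-18.6, -15.1, -26.2]
grip_width: 0.272
grip_force: 81.1
```

```bash
python3 -c "
from h import *
lever();off([519.9,-172.8,267.3])"
```

```text
q 0.07 r 159.5 F [-18.6 -15.1 -26.2] gf 81.1
t 16.4 pos [ 513.1 -173.9  256. ] off [ -6.7  -0.2 -11.4] units [-0.056 -0.001 -0.095] yaw -0.004 tilt [-0.018 -0.005  1.   ] F [-18.6 -15.1 -26.2] w 0.27 gf 81.14412903785706
```

The force has reversed to -26 N, which suggests the rest stop. Before opening I'll confirm by comparing the grip's tip with the starting picture.

```bash
cat >> h.py <<'E'
def red(im):
    m=cv2.inRange(cv2.cvtColor(im,cv2.COLOR_RGB2HSV),(0,150,60),(8,255,255))|cv2.inRange(cv2.cvtColor(im,cv2.COLOR_RGB2HSV),(172,150,60),(180,255,255))
    k,_,st,c=cv2.connectedComponentsWithStats(m); return [(st[i].tolist(),c[i].round(1).tolist()) for i in range(1,k) if st[i][4]>6]
E
python3 -c "
from h import *
for n in('side','top'):
    o=cv2.resize(cv2.imread(f'pics/{n}0.png')[...,::-1],(512,384),interpolation=cv2.INTER_AREA)
    im=ctrl.capture(n)
    print(n,'start',red(o)); print(n,'now',red(im))
    for q in(0,.05,.1): print(q,proj(n,w(PX,[lev(115,q),lev(200,q)])).round(1).tolist())
"
```

```text
side start [([253, 110, 25, 19, 184], [264.9, 119.3]), ([290, 127, 27, 7, 141], [303.1, 130.0])]
side now [([275, 111, 3, 6, 10], [275.9, 113.5]), ([253, 116, 12, 13, 89], [259.0, 122.7]), ([290, 127, 27, 7, 144], [302.9, 130.0])]
0 [[253.8, 127.2], [276.8, 112.6]]
0.05 [[254.9, 128.2], [278.5, 114.6]]
0.1 [[255.9, 129.3], [280.1, 116.6]]
top start [([324, 179, 14, 25, 170], [330.7, 190.9]), ([387, 229, 10, 29, 158], [391.4, 243.0])]
top now [([387, 229, 10, 29, 161], [391.4, 243.0])]
0 [[328.0, 179.9], [335.4, 202.3]]
0.05 [[327.9, 181.2], [335.3, 204.6]]
0.1 [[327.9, 182.5], [335.2, 206.7]]
```

The near end and tip of the grip are within a pixel of their starting positions, so the lever is at rest. I'll relax slightly, open and rise straight up.

Emit:
{"method": "arm_command", "body": {"increments": [{"offset": [0.01,0,0.015],"dr": [0,0,0],"hand": -1},{"offset": [0,0,0],"dr": [0,0,0],"hand": -1},{"offset": [0,0,0],"dr": [0,0,0],"hand": -0.3},{"offset": [0,0,0],"dr": [0,0,0],"hand": 0.2},{"offset": [0,0,0],"dr": [0,0,0],"hand": 0.7},{"offset": [0,0,0],"dr": [0,0,0],"hand": 1},{"offset": [0,0,0],"dr": [0,0,0],"hand": 1},{"offset": [0,0,0],"dr": [0,0,0],"hand": 1}]}}

```text
time_s: 17.3
eef_pos: [516.7, -172.2, 260.0]
ee_rot: [0.0, -0.093, 0.996, -0.0]
force: [-0.2, 0.0, -0.2]
grip_width: 1.001
grip_force: 0.0
```

Emit:
{"method": "arm_command", "body": {"increments": [{"offset": [0,0,-0.1],"dr": [0,0,0],"hand": 1},{"offset": [0,0,-0.15],"dr": [0,0,0],"hand": 1},{"offset": [0,0,-0.2],"dr": [0,0,0],"hand": 1},{"offset": [0,0,-0.2],"dr": [0,0,0],"hand": 1},{"offset": [0,0,-0.1],"dr": [0,0,0],"hand": 0},{"offset": [0,0,0],"dr": [0,0,0],"hand": 0}]}}

```text
time_s: 17.9
eef_pos: [516.9, -172.4, 351.6]
ee_rot: [0.001, -0.093, 0.996, -0.001]
force: [-0.4, -1.2, 0.2]
grip_width: 0.688
grip_force: 0.0
```

```bash
python3 -c "
from h import *
off([616.2,15.4,62])
for n in('side','top'): print(red(ctrl.capture(n)))
"
```

```text
t 17.9 pos [ 516.9 -172.4  351.6] off [-131.6  166.9  289.5] units [-1.096  1.391  2.413] yaw 0.0 tilt [0.002 0.002 1.   ] F [-0.4 -1.2  0.2] w 0.69 gf 0.0
[([253, 110, 25, 19, 185], [264.9, 119.4]), ([290, 127, 27, 7, 144], [303.0, 130.0])]
[([329, 194, 9, 10, 64], [333.1, 197.9]), ([387, 229, 10, 28, 158], [391.3, 242.8])]
```

The lever is at rest, with its red blob unchanged from the start. I'll go back above the knob with the hand half open so the fingers clear the head.

Emit:
{"method": "arm_command", "body": {"increments": [{"offset": [-0.137,0.176,0],"dr": [0,0,0],"hand": 0.1},{"offset": [-0.137,0.176,0],"dr": [0,0,0],"hand": 0.1},{"offset": [-0.137,0.176,0],"dr": [0,0,0],"hand": 0.1},{"offset": [-0.137,0.176,0],"dr": [0,0,0],"hand": 0.1},{"offset": [-0.137,0.176,0],"dr": [0,0,0],"hand": 0.1},{"offset": [-0.137,0.176,0],"dr": [0,0,0],"hand": 0.1},{"offset": [-0.137,0.176,0],"dr": [0,0,0],"hand": 0.1},{"offset": [-0.137,0.176,0],"dr": [0,0,0],"hand": 0.1}]}}

```text
time_s: 18.8
eef_pos: [614.8, 19.1, 348.3]
ee_rot: [-0.001, -0.093, 0.996, 0.0]
force: [-0.2, -0.3, 0.1]
grip_width: 0.553
grip_force: 0.0
```

Emit:
{"method": "arm_command", "body": {"increments": [{"offset": [0,0,0.3],"dr": [0,0,0],"hand": 0.1},{"offset": [0,0,0.3],"dr": [0,0,0],"hand": 0.1},{"offset": [0,0,0.3],"dr": [0,0,0],"hand": 0.1},{"offset": [0,0,0.3],"dr": [0,0,0],"hand": 0.1},{"offset": [0,0,0.3],"dr": [0,0,0],"hand": 0.1},{"offset": [0,0,0.2],"dr": [0,0,0],"hand": 0.1},{"offset": [0,0,0],"dr": [0,0,0],"hand": 0.1},{"offset": [0,0,0],"dr": [0,0,0],"hand": 0.1}]}}

```text
time_s: 19.6
eef_pos: [614.6, 18.1, 146.0]
ee_rot: [-0.0, -0.093, 0.996, 0.0]
force: [0.2, -1.3, 0.7]
grip_width: 0.551
grip_force: 0.0
```

```bash
python3 -c "
from h import *
off([616.2,15.4,62])"
```

```text
t 19.6 pos [614.6  18.1 146. ] off [-1.1 -3.  84. ] units [-0.009 -0.025  0.7  ] yaw 0.0 tilt [-0.001 -0.     1.   ] F [ 0.2 -1.3  0.7] w 0.55 gf 0.0
```

Emit:
{"method": "arm_command", "body": {"increments": [{"offset": [0,0,0.1],"dr": [0,0,0],"hand": 0.1},{"offset": [0,0,0.1],"dr": [0,0,0],"hand": 0.1},{"offset": [0,0,0.1],"dr": [0,0,0],"hand": 0.1},{"offset": [0,0,0.1],"dr": [0,0,0],"hand": 0.1},{"offset": [0,0,0.1],"dr": [0,0,0],"hand": 0.1},{"offset": [0,0,0.1],"dr": [0,0,0],"hand": 0.1},{"offset": [0,0,0.08],"dr": [0,0,0],"hand": 0.1},{"offset": [0,0,0],"dr": [0,0,0],"hand": 0.1}]}}

```text
time_s: 20.4
eef_pos: [614.0, 18.2, 62.6]
ee_rot: [-0.001, -0.093, 0.996, 0.0]
force: [0.3, 0.5, -1.0]
grip_width: 0.547
grip_force: 0.0
```

Emit:
{"method": "arm_command", "body": {"increments": [{"offset": [0,0,0],"dr": [0,0,0],"hand": -1},{"offset": [0,0,0],"dr": [0,0,0],"hand": -1},{"offset": [0,0,0],"dr": [0,0,0],"hand": -1},{"offset": [0,0,0],"dr": [0,0,0],"hand": -1},{"offset": [0,0,0],"dr": [0,0,0],"hand": -1}], "grip_force": 40}}

```text
time_s: 20.9
eef_pos: [615.0, 17.8, 65.0]
ee_rot: [0.001, -0.093, 0.996, -0.0]
force: [-1.2, -2.8, 5.3]
grip_width: 0.279
grip_force: 39.6
```

```bash
python3 -c "
from h import *
off([597.7,113.7,62])"
```

```text
t 20.9 pos [615.   17.8  65. ] off [-0.6 97.5  2.9] units [-0.005  0.812  0.024] yaw 0.0 tilt [0.001 0.001 1.   ] F [-1.2 -2.8  5.3] w 0.28 gf 39.626537561416626
```

Gripped. I'll slide out about 94 mm and then ease onto the stop.

Emit:
{"method": "arm_command", "body": {"increments": [{"offset": [0,0.11,0],"dr": [0,0,0],"hand": -1},{"offset": [0,0.11,0],"dr": [0,0,0],"hand": -1},{"offset": [0,0.11,0],"dr": [0,0,0],"hand": -1},{"offset": [0,0.11,0],"dr": [0,0,0],"hand": -1},{"offset": [0,0.11,0],"dr": [0,0,0],"hand": -1},{"offset": [0,0.11,0],"dr": [0,0,0],"hand": -1},{"offset": [0,0.11,0],"dr": [0,0,0],"hand": -1},{"offset": [0,0,0],"dr": [0,0,0],"hand": -1}]}}

```text
time_s: 21.7
eef_pos: [598.1, 111.0, 65.0]
ee_rot: [0.001, -0.093, 0.996, 0.001]
force: [2.8, 3.0, 6.2]
grip_width: 0.279
grip_force: 40.0
```

Emit:
{"method": "arm_command", "body": {"increments": [{"offset": [0,0.02,0],"dr": [0,0,0],"hand": -1},{"offset": [0,0.02,0],"dr": [0,0,0],"hand": -1},{"offset": [0,0.02,0],"dr": [0,0,0],"hand": -1},{"offset": [0,0,0],"dr": [0,0,0],"hand": -1}]}}

```text
time_s: 22.1
eef_pos: [597.6, 113.8, 65.0]
ee_rot: [0.001, -0.093, 0.996, -0.002]
force: [5.5, -12.9, 5.7]
grip_width: 0.278
grip_force: 40.2
```

Emit:
{"method": "arm_command", "body": {"increments": [{"offset": [0,0.02,0],"dr": [0,0,0],"hand": -1},{"offset": [0,0,0],"dr": [0,0,0],"hand": -1}]}}

```text
time_s: 22.3
eef_pos: [597.6, 113.8, 64.9]
ee_rot: [0.001, -0.092, 0.996, -0.004]
force: [6.1, -24.7, 3.6]
grip_width: 0.283
grip_force: 40.7
```

Emit:
{"method": "arm_command", "body": {"increments": [{"offset": [0,0.02,0],"dr": [0,0,0],"hand": -1},{"offset": [0,0,0],"dr": [0,0,0],"hand": -1}]}}

```text
time_s: 22.5
eef_pos: [597.6, 113.9, 64.9]
ee_rot: [0.001, -0.092, 0.996, -0.005]
force: [5.9, -37.3, 3.4]
grip_width: 0.279
grip_force: 41.5
```

It is at the outer stop. The y travel between stops, 15.2 to 113.8, is 100 mm along the track. I'll relax, open and rise.

Emit:
{"method": "arm_command", "body": {"increments": [{"offset": [0,-0.03,0],"dr": [0,0,0],"hand": -1},{"offset": [0,-0.025,0],"dr": [0,0,0],"hand": -1},{"offset": [0,0,0],"dr": [0,0,0],"hand": 0.3},{"offset": [0,0,0],"dr": [0,0,0],"hand": 0.3},{"offset": [0,0,0],"dr": [0,0,0],"hand": 0.3},{"offset": [0,0,0],"dr": [0,0,0],"hand": 0.3},{"offset": [0,0,0],"dr": [0,0,0],"hand": 0.3}]}}

```text
time_s: 23.2
eef_pos: [596.4, 114.4, 64.1]
ee_rot: [-0.0, -0.093, 0.996, 0.0]
force: [-0.6, 0.2, -0.9]
grip_width: 0.652
grip_force: 0.0
```

Emit:
{"method": "arm_command", "body": {"increments": [{"offset": [0,0,-0.2],"dr": [0,0,0],"hand": 0.3},{"offset": [0,0,-0.3],"dr": [0,0,0],"hand": 0.3},{"offset": [0,0,-0.3],"dr": [0,0,0],"hand": 0.3},{"offset": [0,0,-0.3],"dr": [0,0,0],"hand": 0.3},{"offset": [0.3,0,-0.2],"dr": [0,0,0],"hand": 0.3},{"offset": [0.3,0.1,0],"dr": [0,0,0],"hand": 0.3},{"offset": [0.3,0.1,0],"dr": [0,0,0],"hand": 0.3},{"offset": [0.2,0.1,0],"dr": [0,0,0],"hand": 0.3}]}}

```text
time_s: 24.0
eef_pos: [458.1, 125.4, 220.4]
ee_rot: [-0.0, -0.093, 0.996, 0.0]
force: [0.1, 0.5, 0.0]
grip_width: 0.655
grip_force: 0.0
```

Emit:
{"method": "arm_command", "body": {"increments": [{"offset": [0.2,0.3,0],"dr": [0,0,0],"hand": 0.3},{"offset": [0.1,0.3,0],"dr": [0,0,0],"hand": 0.3},{"offset": [0,0.3,0],"dr": [0,0,0],"hand": 0.3},{"offset": [0,0,0],"dr": [0,0,0],"hand": 0.3}]}}

```text
time_s: 24.4
eef_pos: [403.6, 227.5, 220.5]
ee_rot: [0.0, -0.095, 0.996, 0.0]
force: [-0.8, 0.2, 0.3]
grip_width: 0.652
grip_force: 0.0
```

```bash
python3 -c "
from h import *
off([0,0,0])
a=ctrl.capture('top')[100:220,210:350,::-1]; b=ctrl.capture('side'); print(red(b)); b=b[110:270,185:305,::-1]
b=cv2.resize(b,(90,120)) if 0 else b[20:140]
cv2.imwrite('pics/end.png',cv2.convertScaleAbs(cv2.resize(np.hstack([a,b]),None,fx=3,fy=3,interpolation=cv2.INTER_CUBIC),alpha=1.6))
for n in('top','side'):
  for z in(50,56): print(n,z,proj(n,w(PX,[[0,100,z]])).round(1), proj(n,w(PX,[[0,205,95]])).round(1))"
```

```text
t 24.4 pos [403.6 227.5 220.5] off [ 439.4 -147.6  220.2] units [ 3.661 -1.23   1.835] yaw 0.005 tilt [ 0.    -0.001  1.   ] F [-0.8  0.2  0.3] w 0.65 gf 0.0
[([253, 110, 25, 19, 185], [264.9, 119.3]), ([290, 127, 27, 7, 145], [302.9, 130.0])]
top 50 [[264.9 169.8]] [[232.5 172.8]]
top 56 [[264.9 169.5]] [[232.5 172.8]]
side 50 [[232.3 214. ]] [[235.4 233.4]]
side 56 [[232.2 212.9]] [[235.4 233.4]]
```

View pics/end.png

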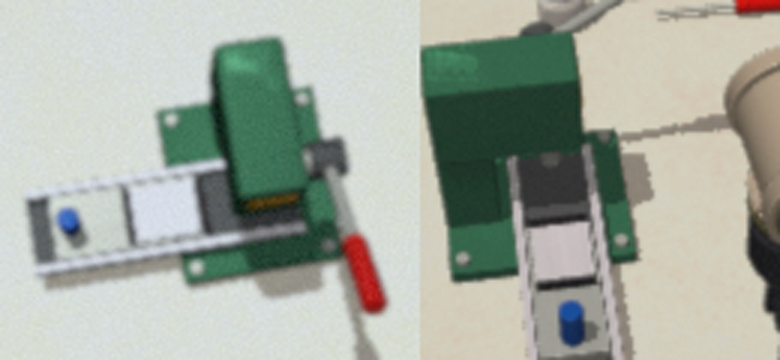

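The knob at top-view pixel (232.7,173) matches the fully-out prediction. The brass insert no longer stands out of the panel, the lever is at rest and the robot is clear.

```bash
python3 -c "
from rig import ctrl
print(ctrl.finish_job())"
```

```text
the job is handed in; nothing more can be done
None
```

I handed the job in at about 24 s with the insert pressed flush, the lever eased back to rest, the shuttle fully out and the hand clear; the hand-in call gave no verdict, and while opening at the knob the gripper pressed something on its head side with about 25 N (limit 40 N).

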